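Register a relief block in the corner of a printing board

ROBOT

A 6-joint arm with a two-finger parallel gripper is mounted at the origin on a cart in front of the work surface, level with it; the furniture and walls round the work are solid. World frame = base frame: x ahead of the robot, y to its left, z up, the work surface at z = 0. Lengths are in m, angles in rad, forces in N, time in s.
With the tool pointing down it reaches from about 0.3 to 0.875 m from the base axis. Payload 6.4 kg.
Tool frame: the origin (TCP) lies midway between the tips of the shut fingers; the grasp point (between the pads) lies 19 mm behind it (pinch_z is the distance from the TCP to the grasp point, in m); z points along the fingers, y is the line along which they close (so a half turn about z gives the same grasp; the last joint's range is limited). The gripper opens to 88 mm and grips with 3 to 60 N. Pads are 18 mm wide; open, the fingers measure 123 mm over their backs; the gripper's body (75 mm by 187 mm) begins 45 mm behind the grasp point.
Start: joints at [1.032, 0.181, 1.607, -0, 1.354, -0.206], TCP at [0.188, 0.543, 0.239] pointing down, gripper open.
Joint ranges: [-2.99, 2.99], [-0.89, 2.07], [0.3, 2.58], [-1.14, 4.28], [0, 2.63], [-3.12, 3.12]. Speed limits (rad/s): [2.57, 2.57, 3.01, 3.14, 3.14, 3.14].

INTERFACE

Orientations are given as a rotation vector (axis times angle).
In Python, from plant import state, camera, hand_in, spot_in, pinch_z gives the robot as it stands.
- The arm moves only by the tool servo_tool, never from a script. Its argument "rows" is a list of rows, each a list of 3 entries, a list of its own where there are three numbers: the shift along the world's x, y, z in cm, then the turn, a rotation vector about the world's x, y, z in degrees, then the closure, from 0 (fully open) to 1 (shut). A call has 1 to 5 rows; each row is the pose to reach, as a shift and turn from the pose commanded when the call began; what a row does not reach only later rows make up. A row lasts 1/10 s, in which the tool goes at most 50 mm and 8.59 degrees, less where a joint would pass 70% of its speed; a pose out of reach is approached as far as the arm can. A call with a gripper value outside its range is refused whole. The fingers move at their own pace and stop on an object; the grip force is fixed at half the most. Time passes only in rows, so rows that repeat a pose let the fingers close. It gives the time, the measured TCP pose, the force, the opening and the grip force at its end, in the units of the state.
- state(): the state, without advancing time (a new reading comes with each control period).
- camera(name): name is "scene" or "top"; returns a dict with "image" (480x640x3 uint8, red, green, blue), "depth" (480x640 float32, m along the optical axis (not along the pixel's ray), 0 where there is no reading), "fx", "fy", "cx", "cy" (pixels), "R" (3x3) and "t" (3): a world point X has camera coordinates R X + t. Camera axes: x right, y down, z forward; pixel columns grow to the right and rows downward; lengths in m; the calibration is good to about 2 mm. A picture is of the moment at which its call begins.
- hand_in(): hands the job in; it is judged then, once.
Trained networks look in the newest picture that a camera, given by its name, has taken for a name from the list of things; names that differ only in an ending like _2 or _b are one class to them, and where a whole thing is asked for, a point or a joint stands for the part that bears it (a point fixed in the world has none). Each returns a list of dicts, best first, with "p" (0 to 1); they miss things now and then, are a little off and sometimes report something else, mostly with a low value. They report only what shows in the picture. A call takes as long as a camera call. They do not tell look-alikes from the thing itself.
- spot_in(camera, query): "position" ([column, row] in pixels, amid what is visible of it).
The state is a dict: "time": time; "joint_positions": joint angles; "joint_vel": joint speeds; "tau": joint torques, N m; "tcp_pos": TCP position; "tool_rot": TCP orientation; "ft_force": force on the tool from outside, world axes, zero at the start; "torque": the same for the moment, N m; "grip_width": finger opening in m; "grip_force": force on a finger pad.
Only numpy, scipy, OpenCV 4.12 (cv2) and the standard library are available. Lean on these libraries where they do the work, as an engineer would, in place of code of your own. Each camera call takes 0.05 s, during which the arm holds its last target. There are 200 camera calls.

TASK

The carved printing block has to be registered for the next colour, but the small open jar of colour has been parked in the corner of the registration board: first stand the jar upright on the bare desk, clear of the board, and let go of it. Then lay the block flat and carved face up on the board, long side along the long fence and end against the short fence, and press it firmly into the corner so that it bears on both fences at once. Finish while holding it pressed there (do not let go), and leave the eraser, masking tape and marker where they are.

Things in the scene. Friction and masses are not known exactly. Their poses are not given: they have to be found in the camera images.
- registration_board: Plywood board lying flat, fixed to the desk (tape tabs on its near edge), 190 (its x) x 150 (its y) x 9 mm thick. Origin: centre of its underside, on the desk; at zero yaw its x axis points away from the robot and y to the robot's left. Two low aluminium fences on top of it, along its far (+x) and right (-y) edges, form a corner at the far right. Turned by up to 20 degrees.
- corner (a point): The point on the board's top face where the inner (working) faces of the two fences meet: 80 mm along +x and 60 mm along -y from the board's origin, 9 mm above the desk. Axes as the board's. The block pressed home has its underside on the board, its centre 42 mm along -x and 26 mm along +y from here.
- long_fence: Aluminium bar 180 mm long (along the board's x), 15 mm wide, 7 mm high, fixed on the board's right edge; its top is 16 mm above the desk, and its working face looks along the board's +y. Rigid; a block pressed on one fence drags along it with friction (about as large as the push). Origin: centre of its underside, on the board. Axes as the board's.
- short_fence: Aluminium bar 110 mm long (along the board's y), 15 mm wide, 7 mm high, fixed on the board's far edge; its top is 16 mm above the desk, and its working face looks along the board's -x. It stops 8 mm short of the long fence's face line (a gap for dirt in the corner). Origin: centre of its underside, on the board. Axes as the board's.
- block_center (a point): Centre (half-way up) of the loose printing block: plywood with a dark grey lino face on top carved with pines and a ridge in pale lines, 84 mm long (its x) x 52 mm wide (its y) x 28 mm thick, 0.08 to 0.15 kg; z points out of the carved face. It starts face up on the bare desk to the left of the board, turned by up to 35 degrees.
- block: The same block; origin at the centre of its underside. On the board its sides stand 21 mm proud of the fences: fingers that hold it more than 7 mm above its underside (say 11 mm) pass over the fence. Either end may face the short fence.
- jar_center (a point): Centre (half-way up) of the small open round paint jar, 43 mm across (body) and 64 mm high, about 0.07 kg, z up along its axis. It starts upright on the board, in the corner where the block must go.
- jar: The same jar; origin at the centre of its underside.
- eraser: Bystander: block eraser in a sleeve, 22 (x) x 52 (y) x 13 mm, lying on the desk left of the board; origin at the centre of its underside. It and the block swap places from start to start.
- masking_tape: Bystander: roll of masking tape lying flat, 94 mm across, 25 mm high, on the desk behind and to the left of the board; origin at the centre of its underside.
- marker: Bystander: marker pen, 17 x 135 (y) x 16 mm, lying at the near right of the desk in front of the light box; origin at the centre of its underside.
There are look-alikes about, which are no part of the job. There is more than one size of the jar; the job needs the smallest.

How it is judged:
On the way:
1. the jar stands upright on the bare desk, clear of the board, let go ((x of jar_center in the frame of registration_board above 0.117 m or x of jar_center in the frame of registration_board below -0.117 m or y of jar_center in the frame of registration_board above 0.097 m or y of jar_center in the frame of registration_board below -0.097 m) and height (world z) of jar_center between 0.026 and 0.038 m and angle between jar_center's own z axis and vertical below 0.1 rad and contact force between the fingers and jar below 0.1 N and linear speed of jar below 0.02 m/s), for 0.2 s.
At the end, for the whole second after the job is handed in: Jar upright (6 deg) on the desk, wholly off the board, untouched. Block flat, face up (2 deg), long side along the long fence (2 deg), centre within 2.5 mm of home in the corner, at rest, pushing on each fence with over 1.5 N, the fingers bearing on it with over 1.5 N (all of step 1 and x of block_center in the frame of registration_board between 0.0355 and 0.0405 m and y of block_center in the frame of registration_board between -0.0365 and -0.0315 m and z of block_center in the frame of registration_board between 0.02 and 0.0255 m and angle between block_center's own z axis and vertical below 0.035 rad and angle between the x axis of block_center and the x axis of registration_board, either way round below 0.035 rad and contact force between block and long_fence above 1.5 N and contact force between block and short_fence above 1.5 N and contact force between the fingers and block above 1.5 N and linear speed of block below 0.01 m/s); the arm keeps its last pose, push and grip.
It fails at once if the jar is tipped over (angle between jar_center's own z axis and vertical above 0.5 rad).
It fails at once if the eraser, masking tape or marker is moved by more than 25 mm (distance of any of eraser, masking_tape, marker from where it was at the start of the episode above 0.025 m).
It also fails if it takes over 67 s, if anything falls off the work surface, if the arm or the gripper's body presses on something with over 40 N, if the wrist force passes 120 N, or if a joint passes its speed limit or range.

## Working session

There is one attempt and no reset: what is moved stays moved. The work goes in short steps, Python scripts to look and compute and a tool call to move; the robot and the scene stay as the last step left them, time stands still between calls to the robot, and variables do not carry over. Pictures are saved under pics/ and viewed, at most 10 in all, crops included, and the job is handed in when it is done.

Besides the shell and the picture viewer there is one more tool, called as name(argument=value, ...), one argument or row to a line, values as JSON. servo_tool: Moves the arm, as the interface text tells. Its arguments: {"type":"object","properties":{"rows":{"type":"array","items":{"type":"array"}}},"required":["rows"]}

```bash
mkdir -p pics; ls; cat > h.py <<'E'
import numpy as np, cv2
from plant import state, camera, hand_in, spot_in, pinch_z
def cloud(c):
    d=c["depth"]; v,u=np.mgrid[:480,:640]
    P=np.stack([(u-c["cx"])/c["fx"]*d,(v-c["cy"])/c["fy"]*d,d],-1)
    W=(P-c["t"])@c["R"]; W[d==0]=np.nan
    return W
def save(c,n): cv2.imwrite("pics/"+n,c["image"][:,:,::-1])
E
python3 - <<'E'
from h import *
s=state(); print(s["time"],s["tcp_pos"],s["tool_rot"],s["grip_width"],pinch_z)
im=[]
for n in("top","scene"):
    c=camera(n); np.savez(n,**c); save(c,n+"0.png"); W=cloud(c); im.append(c["image"])
    print(n, -c["R"].T@c["t"])
    for q in("jar","block","registration_board","corner","long_fence","short_fence","eraser","masking_tape","marker"):
        for r in spot_in(n,q)[:4]:
            u,v=r["position"]; print(q,round(r["p"],2),np.round([u,v]),W[int(v),int(u)].round(3))
cv2.imwrite("pics/a.png",cv2.resize(np.vstack(im),(560,840))[:,:,::-1])
E
```

```text
pics
0.0 [0.1875561  0.54300531 0.23785923] [-5.20223200e-01 -3.09762169e+00  2.45112813e-03] 0.08845341643597802 0.0187
top [0.39693564 0.01277965 1.06137348]
jar 0.71 [329. 259.] [ 0.529 -0.005  0.027]
jar 0.66 [386. 272.] [ 0.496 -0.14   0.027]
jar 0.62 [382. 235.] [ 0.585 -0.135  0.025]
block 0.78 [227. 282.] [0.48  0.232 0.029]
registration_board 0.75 [314. 277.] [0.489 0.028 0.009]
registration_board 0.53 [323. 264.] [0.52  0.007 0.028]
corner 0.81 [314. 278.] [0.487 0.028 0.01 ]
long_fence 0.97 [342. 268.] [ 0.511 -0.038  0.014]
short_fence 0.7 [304. 237.] [0.584 0.051 0.02 ]
eraser 0.55 [228. 219.] [0.632 0.234 0.015]
masking_tape 0.86 [188. 165.] [0.773 0.337 0.009]
marker 0.65 [435. 322.] [ 0.382 -0.249  0.016]
scene [-0.08760574 -1.05768947  0.90253717]
jar 0.95 [366. 254.] [ 0.57  -0.152  0.069]
jar 0.87 [332. 269.] [ 0.477 -0.157  0.067]
jar 0.58 [316. 236.] [ 0.514 -0.025  0.063]
jar 0.17 [293. 249.] [0.477 0.024 0.008]
block 0.75 [256. 207.] [0.467 0.208 0.031]
block 0.33 [291. 250.] [0.469 0.021 0.007]
registration_board 0.68 [298. 248.] [0.486 0.021 0.01 ]
corner 0.57 [294. 250.] [0.472 0.016 0.009]
long_fence 0.62 [313. 260.] [ 0.489 -0.052  0.019]
eraser 0.42 [304. 197.] [ 0.628  0.236 -0.001]
masking_tape 0.62 [322. 171.] [ 0.75   0.339 -0.001]
masking_tape 0.18 [253. 213.] [0.454 0.208 0.02 ]
marker 0.9 [314. 326.] [ 0.376 -0.244  0.014]
marker 0.41 [322. 170.] [0.752 0.342 0.   ]
```

View pics/top0.png

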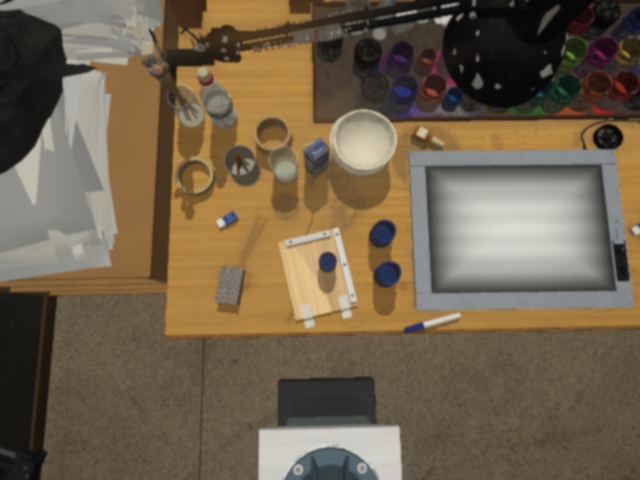

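View pics/scene0.png

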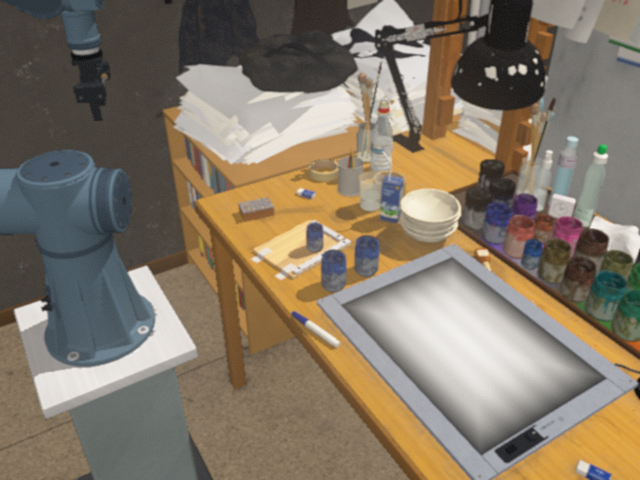

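Three jars show in the top view: (328,261) on the board, (382,234) and (387,273) right of it. The first fits: smallest, and on the board. I'll confirm it in a crop and measure.

```bash
python3 - <<'E'
from h import *
c=dict(np.load("top.npz")); W=cloud(c); im=c["image"]
cv2.imwrite("pics/crop.png",cv2.resize(im[200:340,205:415],None,fx=3.8,fy=3.8,interpolation=cv2.INTER_CUBIC)[:,:,::-1])
Z=W[...,2]
def at(uv,z):
    d=np.stack([(uv[:,0]-c["cx"])/c["fx"],(uv[:,1]-c["cy"])/c["fy"],np.ones(len(uv))],-1)@c["R"]; o=-c["R"].T@c["t"]
    return o+d*((z-o[2])/d[:,2])[:,None]
hsv=cv2.cvtColor(im,cv2.COLOR_RGB2HSV)
# block: by height
for n,(u0,u1,v0,v1),lo,hi,z in [("block",(205,255,255,315),.018,.04,.028),("jar",(310,348,242,280),.05,.1,.064+.009),("j2",(365,405,215,250),.05,.12,.08),("j3",(365,410,255,295),.05,.12,.08),("board",(270,365,222,325),.006,.1,.009),("eraser",(205,250,205,235),.006,.03,.013)]:
    m=np.zeros(Z.shape,np.uint8); s=(slice(v0,v1),slice(u0,u1)); m[s]=((Z[s]>lo)&(Z[s]<hi))
    v,u=np.nonzero(m); print(n,len(u),"z95",np.nanpercentile(Z[s],[50,90,98]).round(3), np.nanmax(Z[s]).round(3))
    if len(u)<5: continue
    p=at(np.stack([u,v],-1).astype(float),z)
    print(p.min(0).round(3),p.max(0).round(3), cv2.minAreaRect((p[:,:2]*1000).astype(np.float32)))
c=dict(np.load("scene.npz")); W2=cloud(c)
for n,(u0,u1,v0,v1) in [("jar",(300,330,215,255)),("j2",(350,382,232,278)),("j3",(318,350,245,292))]:
    q=W2[v0:v1,u0:u1].reshape(-1,3); q=q[q[:,2]>.04]; print(n,len(q),np.nanpercentile(q,[2,98],axis=0).round(3))
# saturation edges of the board
E
```

```text
block 839 z95 [0.002 0.029 0.031] 0.035
[0.429 0.191 0.028] [0.517 0.257 0.028] ((472.6829833984375, 224.33534240722656), (54.15244674682617, 83.83592987060547), 80.04564666748047)
jar 113 z95 [0.011 0.031 0.071] 0.075
[ 0.496 -0.023  0.073] [0.539 0.016 0.073] ((517.9058227539062, -3.334939956665039), (38.18302536010742, 42.85600662231445), 88.9644546508789)
j2 257 z95 [0.002 0.076 0.083] 0.086
[ 0.552 -0.159  0.08 ] [ 0.609 -0.102  0.08 ] ((581.2499389648438, -130.45819091796875), (52.547157287597656, 62.14989471435547), 43.512454986572266)
j3 243 z95 [0.001 0.067 0.082] 0.087
[ 0.46  -0.166  0.08 ] [ 0.516 -0.108  0.08 ] ((487.8953552246094, -136.9119415283203), (54.24482345581055, 58.91371536254883), 42.96358108520508)
board 4913 z95 [0.006 0.014 0.028] 0.075
[ 0.39  -0.092  0.009] [0.624 0.133 0.009] ((500.34429931640625, 20.36132049560547), (218.08071899414062, 229.11813354492188), 84.82630920410156)
eraser 205 z95 [0.001 0.011 0.015] 0.019
[0.606 0.188 0.013] [0.668 0.268 0.013] ((628.5369873046875, 230.5802001953125), (67.88165283203125, 59.17808151245117), 69.625732421875)
jar 350 [[ 0.482 -0.118  0.042]
 [ 0.541  0.015  0.083]]
j2 661 [[ 0.557 -0.207  0.041]
 [ 0.61  -0.109  0.084]]
j3 709 [[ 0.463 -0.209  0.041]
 [ 0.515 -0.115  0.085]]
```

View pics/crop.png

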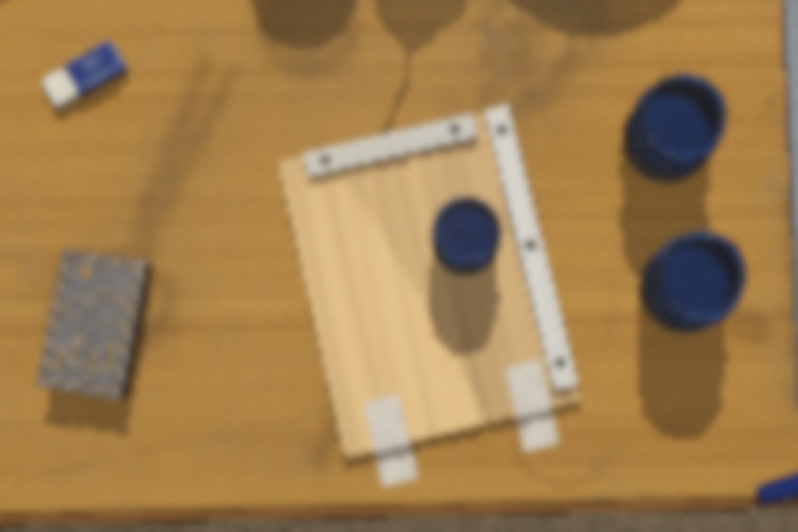

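The crop confirms it: the jar at crop (466,236) is clearly the narrowest of the three, standing on the board. The board turns left (+yaw), the block right (−yaw).

```bash
python3 - <<'E'
from h import *
from scipy.optimize import least_squares
c=dict(np.load("top.npz"))
def proj(X):
    Y=X@c["R"].T+c["t"]; return np.stack([Y[:,0]/Y[:,2]*c["fx"]+c["cx"],Y[:,1]/Y[:,2]*c["fy"]+c["cy"]],-1)
def px(a): return np.array(a,float)/3.8+[205,200]-.5+.5/3.8
def fit(L,uv,x0):
    L=np.array(L,float)/1000
    f=lambda p:(proj(np.c_[p[0]+L[:,0]*np.cos(p[2])-L[:,1]*np.sin(p[2]),p[1]+L[:,0]*np.sin(p[2])+L[:,1]*np.cos(p[2]),L[:,2]])-px(uv)).ravel()
    r=least_squares(f,x0); print(r.x.round(4),np.degrees(r.x[2]).round(1),"res px",r.fun.round(1)); return r.x
b=fit([(95,75,9),(-95,75,9),(-95,-75,9),(95,-75,16),(95,-60,16),(-85,-75,16),(-85,-60,16),(95,-52,16),(80,-52,16),(95,58,16),(80,58,16)],
 [(281,161),(347,460),(579,405),(509,103),(486,109),(578,384),(556,390),(473,116),(478,140),(305,155),(312,179)],[.5,.02,.2])
k=fit([(42,26,28),(42,-26,28),(-42,-26,28),(-42,26,28)],[(66,250),(149,261),(124,398),(39,386)],[.48,.22,-.17])
R=np.array([[np.cos(b[2]),-np.sin(b[2])],[np.sin(b[2]),np.cos(b[2])]])
print("corner",b[:2]+R@[.08,-.06],"home",b[:2]+R@[.038,-.034])
# jar rim
c0=px([(466,236)])
d=np.array([(c0[0,0]-c["cx"])/c["fx"],(c0[0,1]-c["cy"])/c["fy"],1])@c["R"];o=-c["R"].T@c["t"]
J=(o+d*((.073-o[2])/d[2]));print("jar",J,"in board",R.T@(J[:2]-b[:2]))
for y in(.145,.13):
  for x in (.62,.6,.58): print(x,y,R.T@(np.array([x,y])-b[:2]))
import cv2
from scipy.spatial.transform import Rotation as Ro
print(Ro.from_rotvec(state()["tool_rot"]).as_matrix().round(3))
E
```

```text
[0.4975 0.0201 0.2161] 12.4 res px [-0.6  0.3 -0.5 -0.1  0.9 -0.8  0.1  0.9  0.1  0.7  0.3  0.4 -0.1  0.4
  0.3 -0.4  0.4 -0.7 -0.2 -0.2 -0.7 -0.5]
[ 0.4734  0.2242 -0.1649] -9.4 res px [-0.1 -0.2 -0.   0.1  0.   0.1  0.1 -0. ]
corner [ 0.58848681 -0.02134121] home [ 0.54188811 -0.00495337]
jar [ 0.51729654 -0.00277715  0.073     ] in board [ 0.0144473  -0.02660056]
0.62 0.145 [0.14645314 0.09571274]
0.6 0.145 [0.12691848 0.1000019 ]
0.58 0.145 [0.10738381 0.10429105]
0.62 0.13 [0.14323628 0.08106174]
0.6 0.13 [0.12370161 0.0853509 ]
0.58 0.13 [0.10416695 0.08964005]
[[-0.945  0.327  0.   ]
 [ 0.327  0.945  0.   ]
 [-0.     0.    -1.   ]]
```

servo_tool(
  rows=[
    [[5, -8, 0], [0, 0, 5], 0],
    [[8, -12, 0], [0, 0, 9.7], 0],
    [[11, -16, 0], [0, 0, 9.7], 0],
    [[13, -20, 0], [0, 0, 9.7], 0],
    [[15, -24, 0], [0, 0, 9.7], 0],
  ],
)

```text
time: 1.5
tcp_pos: [0.3227, 0.3311, 0.2389]
tool_rot: [0.256, 3.13, 0.001]
ft_force: [1.3, -0.5, 0.7]
grip_width: 0.088
grip_force: 0.0
```

servo_tool(
  rows=[
    [[4, -5, -1], [0, 0, 0], 0],
    [[7, -9, -2], [0, 0, 0], 0],
    [[10, -14, -4], [0, 0, 0], 0],
    [[13, -19, -6], [0, 0, 0], 0],
    [[15, -24, -7], [0, 0, 0], 0],
  ],
)

```text
time: 2.0
tcp_pos: [0.4545, 0.1287, 0.1786]
tool_rot: [0.256, 3.131, 0.0]
ft_force: [-0.1, -0.6, 1.2]
grip_width: 0.0882
grip_force: 0.0
```

```bash
python3 - <<'E'
from h import *
s=state(); print(s["time"],s["tcp_pos"],s["tool_rot"],s["ft_force"])
E
```

```text
2.0 [0.45451253 0.12865103 0.17856082] [2.56498560e-01 3.13053778e+00 3.29494061e-04] [-0.10576592 -0.60611755  1.19676349]
```

servo_tool(
  rows=[
    [[1.5, -3, 0], [0, 0, 0], 0],
    [[3, -6.6, 0], [0, 0, 0], 0],
    [[3, -6.6, -1], [0, 0, 0], 0],
    [[3, -6.6, -2], [0, 0, 0], 0],
    [[3, -6.6, -2], [0, 0, 0], 0],
  ],
)

```text
time: 2.5
tcp_pos: [0.4819, 0.0653, 0.1571]
tool_rot: [-0.255, -3.127, -0.001]
ft_force: [0.0, 1.1, -0.8]
grip_width: 0.0882
grip_force: 0.0
```

servo_tool(
  rows=[
    [[0, 0, 0], [0, 0, 0], 0],
    [[0, 0, 0], [0, 0, 0], 0],
    [[0, 0, 0], [0, 0, 0], 0],
  ],
)

```text
time: 2.8
tcp_pos: [0.4838, 0.0652, 0.1595]
tool_rot: [0.254, 3.13, 0.0]
ft_force: [0.2, -0.2, 0.1]
grip_width: 0.0883
grip_force: 0.0
```

```bash
python3 - <<'E'
from h import *
from scipy.spatial.transform import Rotation as Ro
s=state(); print(s["time"],s["tcp_pos"],s["tool_rot"],s["ft_force"])
a=camera("top");b=camera("scene")
cv2.imwrite("pics/c1.png",np.hstack([cv2.resize(a["image"][200:340,260:410],None,fx=2.6,fy=2.6),cv2.resize(b["image"][150:290,250:400],None,fx=2.6,fy=2.6)])[:,:,::-1])
E
```

```text
2.8 [0.4837762  0.06517082 0.15948539] [2.54329704e-01 3.13044389e+00 2.82281906e-05] [ 0.18081229 -0.22113829  0.14630091]
```

View pics/c1.png

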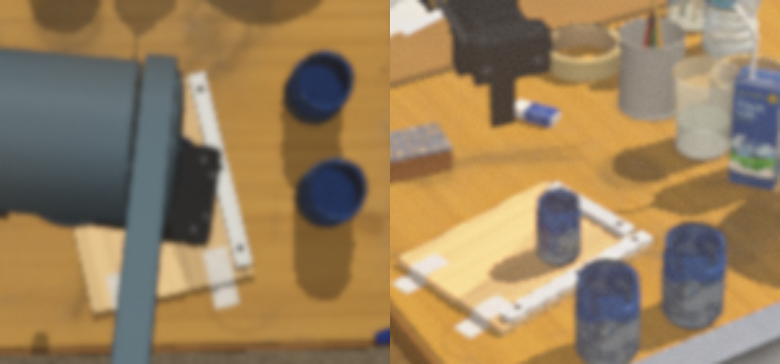

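The view shows the gripper over the board just short of the jar (scene crop (558,225)), everything else untouched.

servo_tool(
  rows=[
    [[1.5, -3, 0], [0, 0, 0], 0],
    [[3.3, -6.8, 0], [0, 0, 0], 0],
    [[3.3, -6.8, 0], [0, 0, 0], 0],
    [[3.3, -6.8, -3], [0, 0, 0], 0],
    [[3.3, -6.8, -5], [0, 0, 0], 0],
  ],
)

```text
time: 3.4
tcp_pos: [0.5164, -0.0033, 0.1082]
tool_rot: [-0.258, -3.131, -0.0]
ft_force: [0.0, -0.7, 0.0]
grip_width: 0.088
grip_force: 0.0
```

servo_tool(
  rows=[
    [[0, 0, 0], [0, 0, 0], 0],
    [[0, 0, 0], [0, 0, 0], 0],
    [[0, 0, 0], [0, 0, 0], 0],
  ],
)

```text
time: 3.7
tcp_pos: [0.5175, -0.0034, 0.1104]
tool_rot: [0.256, 3.129, -0.0]
ft_force: [0.4, 0.5, 0.1]
grip_width: 0.0884
grip_force: 0.0
```

servo_tool(
  rows=[
    [[0, 0, -2], [0, 0, 0], 0],
    [[0, 0, -4], [0, 0, 0], 0],
    [[0, 0, -6], [0, 0, 0], 0],
    [[0, 0, -7.5], [0, 0, 0], 0],
    [[0, 0, -7.5], [0, 0, 0], 0],
  ],
)

```text
time: 4.2
tcp_pos: [0.516, -0.0032, 0.0334]
tool_rot: [-0.256, -3.129, -0.0]
ft_force: [-0.5, -0.2, 0.2]
grip_width: 0.0881
grip_force: 0.0
```

servo_tool(
  rows=[
    [[0, 0, 0], [0, 0, 0], 0.3],
    [[0, 0, 0], [0, 0, 0], 0.6],
    [[0, 0, 0], [0, 0, 0], 0.8],
    [[0, 0, 0], [0, 0, 0], 0.8],
    [[0, 0, 0], [0, 0, 0], 0.8],
  ],
)

```text
time: 4.7
tcp_pos: [0.517, -0.0036, 0.0345]
tool_rot: [0.257, 3.13, -0.0]
ft_force: [-0.7, -1.1, -0.8]
grip_width: 0.0502
grip_force: 0.0
```

servo_tool(
  rows=[
    [[0, 0, 0], [0, 0, 0], 0.8],
    [[0, 0, 0], [0, 0, 0], 0.8],
    [[0, 0, 0], [0, 0, 0], 0.8],
  ],
)

```text
time: 5.0
tcp_pos: [0.5168, -0.0036, 0.0342]
tool_rot: [0.257, 3.131, -0.0]
ft_force: [0.5, 1.0, 3.0]
grip_width: 0.0413
grip_force: 30.0
```

servo_tool(
  rows=[
    [[0, 0, 1.5], [0, 0, 0], 0.8],
    [[0, 0, 3], [0, 0, 0], 0.8],
    [[0, 0, 4.5], [0, 0, 0], 0.8],
    [[0, 0, 5], [0, 0, 0], 0.8],
    [[0, 0, 5], [0, 0, 0], 0.8],
  ],
)

```text
time: 5.5
tcp_pos: [0.5171, -0.0037, 0.0845]
tool_rot: [0.256, 3.13, -0.0]
ft_force: [-0.1, -0.1, -1.2]
grip_width: 0.0414
grip_force: 30.0
```

servo_tool(
  rows=[
    [[1, 1, 0], [0, 0, 0], 0.8],
    [[3, 3.5, 0], [0, 0, 0], 0.8],
    [[5.2, 6.5, 0], [0, 0, 0], 0.8],
    [[7.4, 9.5, 0], [0, 0, 0], 0.8],
    [[9, 12, 0], [0, 0, 0], 0.8],
  ],
)

```text
time: 6.0
tcp_pos: [0.6076, 0.1188, 0.0828]
tool_rot: [-0.256, -3.13, -0.001]
ft_force: [-0.5, 0.4, -0.6]
grip_width: 0.0417
grip_force: 30.0
```

servo_tool(
  rows=[
    [[0.8, 1, 0], [0, 0, 0], 0.8],
    [[1.3, 1.4, 0], [0, 0, 0], 0.8],
    [[1.3, 1.4, 0], [0, 0, 0], 0.8],
    [[1.3, 1.4, 0], [0, 0, 0], 0.8],
  ],
)

```text
time: 6.4
tcp_pos: [0.6191, 0.1296, 0.0835]
tool_rot: [-0.258, -3.13, 0.001]
ft_force: [-0.4, -0.6, -0.8]
grip_width: 0.0416
grip_force: 30.0
```

servo_tool(
  rows=[
    [[0, 0, -2], [0, 0, 0], 0.8],
    [[0, 0, -4], [0, 0, 0], 0.8],
    [[0, 0, -5], [0, 0, 0], 0.8],
    [[0, 0, -5.5], [0, 0, 0], 0.8],
    [[0, 0, -5.5], [0, 0, 0], 0.8],
  ],
)

```text
time: 6.9
tcp_pos: [0.6193, 0.1299, 0.0287]
tool_rot: [-0.258, -3.13, 0.0]
ft_force: [-0.3, 0.5, -0.5]
grip_width: 0.0412
grip_force: 30.0
```

servo_tool(
  rows=[
    [[0, 0, -0.1], [0, 0, 0], 0.8],
    [[0, 0, -0.2], [0, 0, 0], 0.8],
    [[0, 0, -0.3], [0, 0, 0], 0.8],
    [[0, 0, -0.3], [0, 0, 0], 0.8],
    [[0, 0, -0.3], [0, 0, 0], 0.8],
  ],
)

```text
time: 7.4
tcp_pos: [0.6198, 0.1305, 0.0262]
tool_rot: [0.256, 3.131, -0.0]
ft_force: [-0.4, -0.5, -1.0]
grip_width: 0.0411
grip_force: 30.0
```

servo_tool(
  rows=[
    [[0, 0, -0.1], [0, 0, 0], 0.8],
    [[0, 0, -0.1], [0, 0, 0], 0.8],
    [[0, 0, -0.1], [0, 0, 0], 0.6],
    [[0, 0, -0.1], [0, 0, 0], 0.4],
    [[0, 0, -0.1], [0, 0, 0], 0.1],
  ],
)

```text
time: 7.9
tcp_pos: [0.6196, 0.1304, 0.0249]
tool_rot: [-0.256, -3.131, 0.0]
ft_force: [-0.4, 0.0, 0.3]
grip_width: 0.0552
grip_force: 0.0
```

servo_tool(
  rows=[
    [[0, 0, 0], [0, 0, 0], 0],
    [[0, 0, 0], [0, 0, 0], 0],
    [[0, 0, 0], [0, 0, 0], 0],
    [[0, 0, 0], [0, 0, 0], 0],
  ],
)

```text
time: 8.3
tcp_pos: [0.6197, 0.1304, 0.025]
tool_rot: [-0.257, -3.131, -0.0]
ft_force: [-0.1, -0.2, 0.2]
grip_width: 0.0866
grip_force: 0.0
```

servo_tool(
  rows=[
    [[0, 0, 2], [0, 0, 0], 0],
    [[0, 0, 5], [0, 0, 0], 0],
    [[0, 0, 9], [0, 0, 0], 0],
    [[0, 0, 12], [0, 0, 0], 0],
    [[0, 0, 12], [0, 0, 0], 0],
  ],
)

```text
time: 8.8
tcp_pos: [0.623, 0.1306, 0.1508]
tool_rot: [0.255, 3.122, 0.002]
ft_force: [0.5, -0.6, 0.3]
grip_width: 0.088
grip_force: 0.0
```

servo_tool(
  rows=[
    [[-2, 1.5, 0], [0, 0, 0], 0],
    [[-5, 3, 0], [0, 0, 0], 0],
    [[-8, 5, 0], [0, 0, 0], 0],
    [[-11, 7, 0], [0, 0, 0], 0],
    [[-14.7, 9.4, 0], [0, 0, 0], 0],
  ],
)

```text
time: 9.3
tcp_pos: [0.4714, 0.2246, 0.144]
tool_rot: [-0.258, -3.13, 0.001]
ft_force: [0.1, -0.2, 0.8]
grip_width: 0.0881
grip_force: 0.0
```

servo_tool(
  rows=[
    [[0, 0, -1], [0, 0, 0], 0],
    [[0, 0, -3], [0, 0, 0], 0],
    [[0, 0, -5], [0, 0, 0], 0],
    [[0, 0, -5], [0, 0, 0], 0],
    [[0, 0, -5], [0, 0, 0], 0],
  ],
)

```text
time: 9.8
tcp_pos: [0.4726, 0.224, 0.0944]
tool_rot: [-0.257, -3.129, 0.001]
ft_force: [-0.5, -0.2, 0.6]
grip_width: 0.0883
grip_force: 0.0
```

```bash
python3 - <<'E'
from h import *
s=state(); print(s["time"],s["tcp_pos"],s["tool_rot"],s["ft_force"])
a=camera("top");b=camera("scene"); np.savez("t2",**a); np.savez("s2",**b)
cv2.imwrite("pics/c2.png",np.hstack([cv2.resize(a["image"][180:340,200:360],None,fx=2.5,fy=2.5),cv2.resize(b["image"][130:290,220:380],None,fx=2.5,fy=2.5)])[:,:,::-1])
W=cloud(a);
q=W[215:260,250:300].reshape(-1,3);q=q[q[:,2]>.05];q=q[q[:,2]<.07]; print(len(q),q.min(0) if len(q) else 0,q.max(0) if len(q) else 0)
W=cloud(b)[:,:].reshape(-1,3); m=(abs(W[:,0]-.62)<.04)&(abs(W[:,1]-.13)<.04)&(W[:,2]>.02)
q=W[m]; print(len(q),np.nanpercentile(q,[2,98],axis=0).round(3))
E
```

```text
9.8 [0.4726017  0.22397803 0.09436373] [-2.57099130e-01 -3.12945808e+00  9.34088465e-04] [-0.52326288 -0.24941078  0.57335236]
72 [0.60309076 0.10962319 0.05010219] [0.63076408 0.14878104 0.06631593]
323 [[0.603 0.105 0.022]
 [0.643 0.148 0.064]]
```

View pics/c2.png

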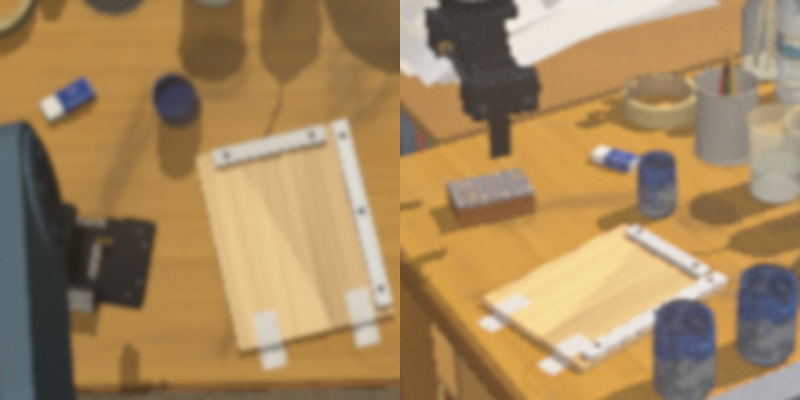

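Jar stands upright at crop (176,99), clear of the board; the block is untouched under the gripper.

servo_tool(
  rows=[
    [[0, 0, -2], [0, 0, 0], 0],
    [[0, 0, -4], [0, 0, 0], 0],
    [[0, 0, -6], [0, 0, 0], 0],
    [[0, 0, -7.5], [0, 0, 0], 0],
    [[0, 0, -8.2], [0, 0, 0], 0],
  ],
)

```text
time: 10.4
tcp_pos: [0.4725, 0.2242, 0.0122]
tool_rot: [-0.257, -3.13, 0.0]
ft_force: [-0.4, -0.5, 0.2]
grip_width: 0.0881
grip_force: 0.0
```

servo_tool(
  rows=[
    [[0, 0, 0], [0, 0, 0], 0],
    [[0, 0, 0], [0, 0, 0], 0.3],
    [[0, 0, 0], [0, 0, 0], 0.5],
    [[0, 0, 0], [0, 0, 0], 0.7],
    [[0, 0, 0], [0, 0, 0], 0.7],
  ],
)

```text
time: 10.9
tcp_pos: [0.4731, 0.2245, 0.0136]
tool_rot: [0.257, 3.13, 0.001]
ft_force: [0.3, 0.5, 0.1]
grip_width: 0.0584
grip_force: 0.0
```

servo_tool(
  rows=[
    [[0, 0, 0], [0, 0, 0], 0.7],
    [[0, 0, 0], [0, 0, 0], 0.7],
    [[0, 0, 0], [0, 0, 0], 0.7],
  ],
)

```text
time: 11.2
tcp_pos: [0.473, 0.2246, 0.0134]
tool_rot: [0.257, 3.131, 0.0]
ft_force: [0.0, -0.1, 3.6]
grip_width: 0.0518
grip_force: 30.0
```

servo_tool(
  rows=[
    [[0, 0, 2], [0, 0, 0], 0.7],
    [[0, 0, 4], [0, 0, 0], 0.7],
    [[0, 0, 5], [0, 0, 0], 0.7],
    [[0.5, -2, 5], [0, 0, 3], 0.7],
    [[1.5, -5, 5], [0, 0, 8], 0.7],
  ],
)

```text
time: 11.7
tcp_pos: [0.4872, 0.175, 0.063]
tool_rot: [0.029, 3.141, 0.0]
ft_force: [1.2, -0.8, -1.4]
grip_width: 0.0519
grip_force: 30.0
```

servo_tool(
  rows=[
    [[1, -4, 0], [0, 0, 4], 0.7],
    [[2, -8, 0], [0, 0, 8], 0.7],
    [[3, -12, 0], [0, 0, 12], 0.7],
    [[4, -16, 0], [0, 0, 13.8], 0.7],
    [[4.5, -17.3, 0], [0, 0, 13.8], 0.7],
  ],
)

```text
time: 12.2
tcp_pos: [0.5334, -0.002, 0.0629]
tool_rot: [-0.336, 3.123, -0.002]
ft_force: [-0.4, 0.3, -1.3]
grip_width: 0.0515
grip_force: 30.0
```

servo_tool(
  rows=[
    [[0, 0, 0], [0, 0, 0], 0.7],
    [[0, 0, 0], [0, 0, 0], 0.7],
    [[0, 0, 0], [0, 0, 0], 0.7],
    [[0, 0, 0], [0, 0, 0], 0.7],
  ],
)

```text
time: 12.6
tcp_pos: [0.5321, 0.0029, 0.0628]
tool_rot: [0.343, -3.122, -0.001]
ft_force: [0.6, -0.4, -0.5]
grip_width: 0.0519
grip_force: 30.0
```

```bash
python3 - <<'E'
from h import *
s=state(); print(s["time"],s["tcp_pos"],s["tool_rot"],s["ft_force"],s["grip_width"])
r=s["tool_rot"]; print(2*np.degrees(np.arctan2(r[1],r[0]))-90)
a=camera("top");b=camera("scene"); np.savez("t3",**a); np.savez("s3",**b)
cv2.imwrite("pics/c3.png",np.hstack([cv2.resize(a["image"][210:330,260:380],None,fx=3.3,fy=3.3),cv2.resize(b["image"][180:300,240:360],None,fx=3.3,fy=3.3)])[:,:,::-1])
E
```

```text
12.6 [0.53212016 0.00294922 0.06282117] [ 3.42999333e-01 -3.12215200e+00 -6.24207864e-04] [ 0.64894274 -0.37911416 -0.49688911] 0.051902358123942664
-257.46126462034124
```

View pics/c3.png

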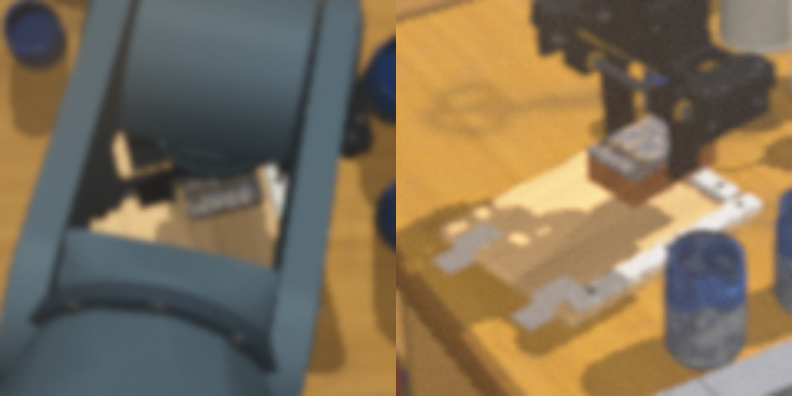

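The block is held flat over the board, aligned with the fences (scene crop (640,160)), a few mm short of both. Lowering.

servo_tool(
  rows=[
    [[0, 0, -1.5], [0, 0, 0], 0.7],
    [[0, 0, -3], [0, 0, 0], 0.7],
    [[0, 0, -3.6], [0, 0, 0], 0.7],
    [[0, 0, -3.9], [0, 0, 0], 0.7],
    [[0, 0, -3.9], [0, 0, 0], 0.7],
  ],
)

```text
time: 13.2
tcp_pos: [0.5322, 0.0015, 0.0233]
tool_rot: [0.34, -3.122, -0.001]
ft_force: [-0.1, -0.0, -1.0]
grip_width: 0.0515
grip_force: 30.0
```

servo_tool(
  rows=[
    [[0, 0, -0.1], [0, 0, 0], 0.7],
    [[0, 0, -0.1], [0, 0, 0], 0.7],
    [[0, 0, -0.1], [0, 0, 0], 0.7],
  ],
)

```text
time: 13.5
tcp_pos: [0.5329, 0.0013, 0.0232]
tool_rot: [-0.34, 3.123, -0.0]
ft_force: [-0.0, 0.0, -2.6]
grip_width: 0.0515
grip_force: 30.0
```

servo_tool(
  rows=[
    [[0, 0, -0.05], [0, 0, 0], 0.7],
    [[0, 0, -0.1], [0, 0, 0], 0.7],
    [[0, 0, -0.1], [0, 0, 0], 0.7],
  ],
)

```text
time: 13.8
tcp_pos: [0.5329, 0.0014, 0.0224]
tool_rot: [-0.34, 3.123, -0.0]
ft_force: [-1.9, -0.4, 2.7]
grip_width: 0.0515
grip_force: 30.0
```

servo_tool(
  rows=[
    [[0, 0, 0], [0, 0, 0], 0.7],
    [[0, 0, 0], [0, 0, 0], 0.7],
  ],
)

```text
time: 14.0
tcp_pos: [0.5329, 0.0014, 0.0224]
tool_rot: [-0.34, 3.123, -0.0]
ft_force: [-1.3, 0.5, 6.0]
grip_width: 0.0514
grip_force: 30.0
```

servo_tool(
  rows=[
    [[0.04, -0.2, 0], [0, 0, 0], 0.7],
    [[0.08, -0.4, 0], [0, 0, 0], 0.7],
    [[0.13, -0.6, 0], [0, 0, 0], 0.7],
    [[0.13, -0.6, 0], [0, 0, 0], 0.7],
  ],
)

```text
time: 14.4
tcp_pos: [0.5345, -0.0045, 0.0224]
tool_rot: [-0.34, 3.122, 0.0]
ft_force: [-1.4, 2.0, 4.8]
grip_width: 0.0515
grip_force: 30.0
```

servo_tool(
  rows=[
    [[0.2, 0.04, 0], [0, 0, 0], 0.7],
    [[0.4, 0.09, 0], [0, 0, 0], 0.7],
    [[0.6, 0.13, 0], [0, 0, 0], 0.7],
    [[0.6, 0.13, 0], [0, 0, 0], 0.7],
  ],
)

```text
time: 14.8
tcp_pos: [0.5401, -0.0036, 0.0224]
tool_rot: [0.34, -3.123, 0.001]
ft_force: [-3.3, 0.5, 6.0]
grip_width: 0.052
grip_force: 30.0
```

Now approach contact in 1 mm steps, long fence first.

servo_tool(
  rows=[
    [[0.02, -0.1, 0], [0, 0, 0], 0.7],
    [[0.02, -0.1, 0], [0, 0, 0], 0.7],
    [[0.04, -0.2, 0], [0, 0, 0], 0.7],
    [[0.04, -0.2, 0], [0, 0, 0], 0.7],
  ],
)

```text
time: 15.2
tcp_pos: [0.5405, -0.0046, 0.0224]
tool_rot: [-0.34, 3.123, 0.001]
ft_force: [-1.9, 4.7, 5.9]
grip_width: 0.0515
grip_force: 30.0
```

servo_tool(
  rows=[
    [[0.1, 0.02, 0], [0, 0, 0], 0.7],
    [[0.1, 0.02, 0], [0, 0, 0], 0.7],
    [[0.2, 0.04, 0], [0, 0, 0], 0.7],
    [[0.2, 0.04, 0], [0, 0, 0], 0.7],
  ],
)

```text
time: 15.6
tcp_pos: [0.5408, -0.0045, 0.0224]
tool_rot: [0.341, -3.119, -0.001]
ft_force: [-10.5, 2.5, 14.5]
grip_width: 0.0522
grip_force: 30.0
```

servo_tool(
  rows=[
    [[0.02, -0.1, 0.02], [0, 0, 0], 0.7],
    [[0.04, -0.2, 0.04], [0, 0, 0], 0.7],
    [[0.04, -0.2, 0.04], [0, 0, 0], 0.7],
    [[0.04, -0.2, 0.04], [0, 0, 0], 0.7],
  ],
)

```text
time: 16.0
tcp_pos: [0.5408, -0.0046, 0.0225]
tool_rot: [0.341, -3.119, -0.006]
ft_force: [-8.1, 10.1, 13.6]
grip_width: 0.0516
grip_force: 30.0
```

```bash
cat > q.py <<'E'
from h import *
y=0.2161; R=np.array([[np.cos(y),-np.sin(y)],[np.sin(y),np.cos(y)]])
s=state(); r=s["tool_rot"]
print(s["time"],"tcp in board",(R.T@(s["tcp_pos"][:2]-[.4975,.0201])*1000).round(1),"z",s["tcp_pos"][2].round(4),"F board",(R.T@s["ft_force"][:2]).round(1),s["ft_force"][2].round(1),"M board",(R.T@s["torque"][:2]).round(2),s["torque"][2].round(2),"yaw",np.degrees(2*np.arctan2(r[1],r[0]))%180-90,s["grip_width"])
from scipy.spatial.transform import Rotation as Ro
print("tool z",Ro.from_rotvec(r).as_matrix()[:,2].round(4))
E
python3 q.py
```

```text
16.0 tcp in board [ 37.  -33.4] z 0.0225 F board [-5.8 11.6] 13.6 M board [1.78 0.88] 0.15 yaw -77.53231157644274 0.051568110693899265
tool z [-0.0044  0.0032 -1.    ]
```

servo_tool(
  rows=[
    [[0, 0, 0.05], [0, 0, 0], 0.7],
    [[0.1, 0, 0.05], [0, 0, 0], 0.7],
    [[0.15, 0.02, 0.05], [0, 0, 0], 0.7],
    [[0.15, 0.02, 0.05], [0, 0, 0], 0.7],
    [[0.15, 0.02, 0.05], [0, 0, 0], 0.7],
  ],
)

```text
time: 16.5
tcp_pos: [0.5408, -0.0046, 0.0225]
tool_rot: [0.341, -3.116, -0.006]
ft_force: [-13.1, 8.5, 15.6]
grip_width: 0.0518
grip_force: 30.0
```

```bash
python3 q.py
```

```text
16.5 tcp in board [ 37.  -33.5] z 0.0225 F board [-10.9  11.1] 15.6 M board [1.52 1.58] 0.12 yaw -77.51489100091644 0.051793980403485235
tool z [-0.0076  0.0029 -1.    ]
```

Forces are firm, but the x force could be drag on the long fence. I'll back off in y and check x alone.

servo_tool(
  rows=[
    [[-0.05, 0.25, 0.05], [0, 0, 0], 0.7],
    [[-0.11, 0.5, 0.1], [0, 0, 0], 0.7],
    [[-0.11, 0.5, 0.1], [0, 0, 0], 0.7],
    [[-0.11, 0.5, 0.1], [0, 0, 0], 0.7],
  ],
)

```text
time: 16.9
tcp_pos: [0.5417, -0.0017, 0.023]
tool_rot: [0.34, -3.12, -0.001]
ft_force: [-5.5, -0.9, -0.2]
grip_width: 0.052
grip_force: 30.0
```

```bash
python3 q.py
```

```text
16.9 tcp in board [ 38.5 -30.8] z 0.023 F board [-5.6  0.3] -0.2 M board [-0.04  0.88] 0.08 yaw -77.55253897584774 0.05196829481329304
tool z [-3.3e-03  1.0e-04 -1.0e+00]
```

servo_tool(
  rows=[
    [[0.1, 0.02, 0], [0, 0, 0], 0.7],
    [[0.2, 0.04, 0], [0, 0, 0], 0.7],
    [[0.2, 0.04, 0], [0, 0, 0], 0.7],
  ],
)

```text
time: 17.2
tcp_pos: [0.5417, -0.0016, 0.0227]
tool_rot: [0.341, -3.115, -0.001]
ft_force: [-12.2, -4.7, 5.9]
grip_width: 0.0518
grip_force: 30.0
```

```bash
python3 q.py
```

```text
17.2 tcp in board [ 38.5 -30.7] z 0.0227 F board [-12.9  -1.9] 5.9 M board [-0.25  2.01] 0.18 yaw -77.52413273931447 0.05181421459103361
tool z [-7.9e-03 -2.0e-04 -1.0e+00]
```

Short fence contact is real at 38.5 mm. Now press into the long fence while holding x.

servo_tool(
  rows=[
    [[0.05, -0.25, 0], [0, 0, 0], 0.7],
    [[0.11, -0.5, 0], [0, 0, 0], 0.7],
    [[0.11, -0.5, 0], [0, 0, 0], 0.7],
    [[0.11, -0.5, 0], [0, 0, 0], 0.7],
  ],
)

```text
time: 17.6
tcp_pos: [0.5423, -0.0044, 0.0225]
tool_rot: [0.341, -3.115, -0.006]
ft_force: [-12.9, 6.2, 7.9]
grip_width: 0.0515
grip_force: 30.0
```

```bash
python3 q.py
```

```text
17.6 tcp in board [ 38.5 -33.5] z 0.0225 F board [-11.2   8.8] 7.9 M board [1.31 1.69] 0.36 yaw -77.50272111245656 0.05146935926568482
tool z [-0.0088  0.003  -1.    ]
```

servo_tool(
  rows=[
    [[0.02, -0.1, 0], [0, 0, 0], 0.7],
    [[0.02, -0.1, 0], [0, 0, 0], 0.7],
    [[0.02, -0.1, 0], [0, 0, 0], 0.7],
    [[0.02, -0.1, 0], [0, 0, 0], 0.7],
    [[0.02, -0.1, 0], [0, 0, 0], 0.7],
  ],
)

```text
time: 18.1
tcp_pos: [0.5423, -0.0044, 0.0226]
tool_rot: [0.341, -3.114, -0.008]
ft_force: [-13.7, 10.6, 9.8]
grip_width: 0.0519
grip_force: 30.0
```

```bash
python3 q.py; python3 - <<'E'
from h import *
a=camera("top");b=camera("scene"); 
cv2.imwrite("pics/c4.png",np.hstack([cv2.resize(a["image"][200:330,250:380],None,fx=3,fy=3,interpolation=2),cv2.resize(b["image"][200:280,270:350],(390,390),interpolation=2)])[:,:,::-1])
E
```

```text
18.1 tcp in board [ 38.5 -33.5] z 0.0226 F board [-11.2  13.3] 9.8 M board [1.92 1.61] 0.35 yaw -77.49469490016565 0.051870758909562914
tool z [-0.0091  0.0042 -0.9999]
```

View pics/c4.png

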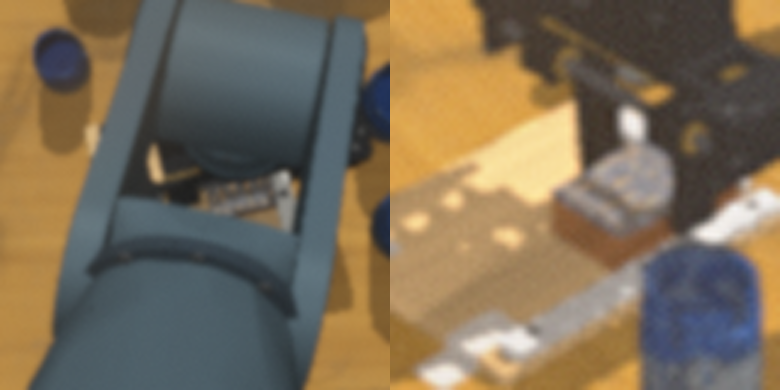

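The block bears on both fences: it stopped dead at 38.5 / −33.5 mm in the board frame, with about 11 N and 13 N on the tool. In the top view the block's edge lies along the long fence at (285,190), and the jar stands clear at (60,60).

```bash
python3 -c "
from plant import hand_in
print(hand_in())"
```

```text
the job is handed in; nothing more can be done
None
```

I handed the job in at about 18 s with the block still held, pressed against both fences at about 11 N (short) and 13 N (long) and about 0.7 mm from home by my measurements; the jar stands upright on the desk clear of the board, nothing else was touched as far as the pictures show, and `hand_in()` returned no verdict.

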